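# Load a lidded tote into a roller lane past its drop catch

## Task

Load the grey lidded parts tote into the inclined roller lane: set it on the rollers at the low, flared mouth and push it up the lane, letting its own front edge lift the drop catch, until the catch has fallen behind it. Give the tote a short, gentle but definite tug back by its handle to make sure the catch really holds it, then let go and leave it there. Work gently, never forcing the tote or touching the catch with the gripper, and leave the other things on the bench alone.

Things in the scene. Friction and masses are not known exactly. Their poses are not given: they have to be found in the camera images.
- tote: Dark grey closed plastic tote with flat lid, 160 long (its x) x 120 wide x 70 mm high, 0.4 to 0.75 kg, flat on the bench at the robot's right. Both ends are alike: the lid's rim (52 to 70 mm up) is the outermost part, the body below is 2 mm smaller all round. Origin: centre of the underside, z up. A carrying handle stands on the lid.
- tote_handle (a point): Middle of the tote's handle bar, 106 mm above the tote's underside. The bar runs along the tote's x: 96 long x 18 wide x 16 mm high, a post under each end (68 mm of free bar between the posts, 28 mm of air under it). Grip it across its 18 mm width from above.
- lane: Fixed aluminium roller lane. Its x points up the lane (roughly to the robot's left), z is vertical. Free-turning 20 mm rollers rise 3 degrees towards +x: a tote let go too soon rolls back out. Origin: on the bench under the middle line; roller tops are 56 mm up there, 56 mm + 0.052 x elsewhere, from x = -210 to 198 mm.
- lane_mouth (a point): On the lane's middle line at roller-top height, lane x = -190 mm. A tote lowered with its origin over here clears the catch and its bracket, front end between the rails. Side rails stand 18 mm above the rollers, 123 mm apart inside (the tote is 116 mm wide there); the mouth, x = -233 to -190, flares to about 136 mm.
- lane_top (a point): On the lane's middle line at roller-top height, lane x = 80 mm; the tote's origin travels from lane_mouth towards it. End stop (rubber-padded bar across the top) and catch sit on one grey strap bolted to the rail anywhere in a 40 mm slot, setting not measured: a tote lying back on the catch has its origin at lane x = 70 to 110 mm. The nose drops 6 to 7 mm beyond that and the stop is met at 10. Feel for it.
- catch_pin (a point): Mean place of the drop catch's pin (lane x = -70, y = -45 mm, 92 mm over the rollers; true x within 20 mm). The catch: steel bar 16 mm wide, 80 long, 0.15 kg, over the lid beside the handle; from the pin it slopes down 25 degrees towards +x to a square nose 15 mm below lid height, lifts about 0.2 rad on the lid, falls by its weight. The tote meets it some 200 mm before it drops.
- spray: Blue spray can, 52 mm across, 150 high, loose. Origin under its centre. Leave alone.
- wheel: Spare grinding wheel lying flat, 150 mm across, 20 thick, loose. Origin under its centre. Leave alone.
- carton: Small cardboard carton 110 x 80 x 60 mm, loose. Origin under its centre. Leave alone.
- tape: Roll of white tape lying flat, 100 mm across, 48 high, loose. Origin under its centre. Leave alone.
- wrench: Steel wrench, 180 mm long, lying flat. Leave alone.
- brush: Wire brush, 200 mm long, lying flat. Leave alone.
- driver: Screwdriver, 200 mm long, lying flat. Leave alone.
Things that resemble listed ones, but are neither listed nor needed, are in the scene too. There is more than one size of the tote; the job needs the middle-sized.

How it is judged:
On the way, in this order (a step that is already met when the one before it is completed fails the run):
1. the tote, pushed up the lane, lifts the catch with its front edge (value of joint catch above 0.12 rad and contact force between tote and catch above 0.1 N), for 0.05 s.
2. the tote is past the catch and the catch has dropped behind it (value of joint catch below 0.05 rad and x of tote in the frame of lane between 0.066 and 0.125 m and y of tote in the frame of lane between -0.012 and 0.012 m), for 0.2 s.
3. the tote is tugged back against the dropped catch (value of joint catch below 0.05 rad and contact force between tote and catch above 2.5 N), for 0.1 s.
At the end, for the whole second after the job is handed in: The tote rests on the rollers between the end stop and the catch (origin 66 to 125 mm up the lane from the lane's origin, within 12 mm of its middle line, upright, in line within 0.12 rad), still and let go, with the catch fully down behind it (under 0.05 rad) (all of step 2 and angle between the x axis of tote and the x axis of lane, either way round below 0.12 rad and angle between tote's own z axis and vertical below 0.1 rad and height (world z) of tote above 0.05 m and linear speed of tote below 0.01 m/s); the robot touches nothing.
It fails at once if the tote is forced: more than 25 N between it and the lane (contact force between tote and lane above 25 N).
It fails at once if more than 18 N between the tote and the end stop or catch (contact force between tote and keeper above 18 N).
It fails at once if the gripper or arm touches the catch (contact force between any of the fingers, the arm and catch above 1 N).
It fails at once if the tote is tipped over 0.5 rad (angle between tote's own z axis and vertical above 0.5 rad).
It fails at once if another thing on the bench is moved more than 25 mm (distance of any of spray, wheel, carton, tape, wrench, brush, driver from where it was at the start of the episode above 0.025 m).
It also fails if it takes over 72 s, if anything falls off the work surface, if the arm or the gripper's body presses on something with over 40 N, if the wrist force passes 120 N, or if a joint passes its speed limit or range.

## Robot

A 6-joint arm with a two-finger parallel gripper is mounted at the origin on the work surface. World frame = base frame: x ahead of the robot, y to its left, z up, the work surface at z = 0. Lengths are in m, angles in rad, forces in N, time in s.
With the tool pointing down it reaches from about 0.4 to 0.925 m from the base axis. Payload 12.5 kg.
Tool frame: the origin (TCP) lies on the centre line of the jaws, within the pads' length; the fingertips stand manip.tip_extent ahead of it and the grasp point (between the pads) lies 11 mm behind it (manip.tip_extent is the distance from the TCP to the fingertips, in m); z points along the fingers, y is the line along which they close (so a half turn about z gives the same grasp; the last joint's range is limited). The gripper opens to 95 mm and grips with 3 to 60 N. Pads are 20 mm wide; open, the fingers measure 119 mm over their backs; the gripper's body (75 mm by 180 mm) begins 59 mm behind the grasp point.
Start: joints at [1.14, 0.491, 1.559, -0, 1.092, -0.106], TCP at [0.199, 0.592, 0.223] pointing down, gripper open.
Joint ranges: [-3.1, 3.1], [-0.84, 2.19], [0.05, 2.79], [-1.13, 4.28], [0.06, 2.93], [-2.69, 2.69]. Speed limits (rad/s): [2.22, 2.22, 2.79, 3.14, 3.14, 3.14].

## Interface

Orientations are given as a unit quaternion [w, x, y, z].
In Python, from bench import manip gives the robot as it stands.
- The arm moves only by the tool drive_tool, never from a script. Its argument "commands" is a list of rows, each a list of 7 numbers: the shift along the tool's x, y, z in cm, then the turn, a rotation vector about the tool's x, y, z in degrees, then the opening, from 0 (shut) to 1 (fully open). A call has 1 to 10 rows; each row is the pose to reach, as a shift and turn from the pose commanded when the call began, along the tool's axes at that moment; what a row does not reach only later rows make up. A row lasts 1/8 s, in which the tool goes at most 62.5 mm and 10.7 degrees, less where a joint would pass 70% of its speed; a pose out of reach is approached as far as the arm can. A call with a gripper value outside its range is refused whole. The fingers move at their own pace and stop on an object; "squeeze" is the grip in N (left out, the last holds). Time passes only in rows, so rows that repeat a pose let the fingers close. It gives the time, the measured TCP pose, the force, the opening and the grip force at its end, in the units of the state.
- manip.state(): the state, without advancing time (a new reading comes with each control period).
- manip.grab_frame(name): name is "side" or "top"; returns the picture (480x640x3 uint8, red, green, blue); there is no depth.
- manip.calibration(name): a dict with "mtx" (3x3 intrinsics, pixels), "distortion" ([k1, k2, p1, p2, k3] as OpenCV has them; the pictures are not rectified), "xyz" and "attitude" of the camera in the world. Camera axes: x right, y down, z forward; pixel columns grow to the right and rows downward; lengths in m; the calibration is good to about 2 mm. A picture is of the moment at which its call begins. calibration takes no time and is no camera call.
- manip.job_done(): hands the job in; it is judged then, once.
Trained networks look in the newest picture that a camera, given by its name, has taken for a name from the list of things; names that differ only in an ending like _2 or _b are one class to them, and where a whole thing is asked for, a point or a joint stands for the part that bears it (a point fixed in the world has none). Each returns a list of dicts, best first, with "score" (0 to 1); they miss things now and then, are a little off and sometimes report something else, mostly with a low value. They report only what shows in the picture. A call takes as long as a camera call. They do not tell look-alikes from the thing itself.
- manip.trace(target, camera): "mask" (480x640 bool, what is visible of it) and "position" ([column, row] in pixels, amid what is visible of it).
The state is a dict: "time": time; "qpos": joint angles; "dq": joint speeds; "tau": joint torques, N m; "ee_pos": TCP position; "eef_rot": TCP orientation; "ft_force": force on the tool from outside, world axes, zero at the start; "torque": the same for the moment, N m; "grip_width": finger opening in m; "gripper_force": force on a finger pad.
Only numpy, scipy, OpenCV 4.12 (cv2) and the standard library are available. Lean on these libraries where they do the work, as an engineer would, in place of code of your own. Each camera call takes 0.05 s, during which the arm holds its last target. There are 200 camera calls.

## Working session

There is one attempt and no reset: what is moved stays moved. The work goes in short steps, Python scripts to look and compute and a tool call to move; the robot and the scene stay as the last step left them, time stands still between calls to the robot, and variables do not carry over. Pictures are saved under pics/ and viewed, at most 10 in all, crops included, and the job is handed in when it is done.

Besides the shell and the picture viewer there is one more tool, called after "Call:" by a JSON object that holds its "name" and its "arguments". drive_tool: Moves the arm, as the interface text tells. Its arguments: {"type":"object","properties":{"commands":{"type":"array"},"squeeze":{"type":"number"}},"required":["commands"]}

```bash
mkdir -p pics
cat > h.py <<'E'
import numpy as np, cv2
from bench import manip
from scipy.spatial.transform import Rotation as R
def cal(n):
    c=manip.calibration(n); K=np.array(c["mtx"]);d=np.array(c["distortion"]);p=np.array(c["xyz"])
    a=np.array(c["attitude"]); 
    Rm=a if a.shape==(3,3) else R.from_quat(a,scalar_first=True).as_matrix()
    return K,d,p,Rm
def ray(n,uv):
    K,d,p,Rm=cal(n); q=cv2.undistortPoints(np.array([[uv]],float),K,d)[0,0]
    v=Rm@np.array([q[0],q[1],1]); return p,v/np.linalg.norm(v)
def atz(n,uv,z):
    p,v=ray(n,uv); return p+v*(z-p[2])/v[2]
def tri(u1,u2,n1="side",n2="top"):
    p,v=ray(n1,u1);q,w=ray(n2,u2)
    s=np.linalg.lstsq(np.c_[v,-w],q-p,rcond=None)[0]
    a=p+s[0]*v;b=q+s[1]*w
    return (a+b)/2,np.linalg.norm(a-b)
def proj(n,P):
    K,d,p,Rm=cal(n); Pc=(np.atleast_2d(P)-p)@Rm
    return cv2.projectPoints(Pc,np.zeros(3),np.zeros(3),K,d)[0][:,0]
def snap(n,f=None):
    im=manip.grab_frame(n)
    if f: cv2.imwrite("pics/"+f,im[:,:,::-1])
    return im
E
python3 - <<'E'
from h import *
np.set_printoptions(precision=4,suppress=True)
for n in("side","top"):
    snap(n,n+"0.png"); print(n,manip.calibration(n))
    for t in("tote","tote_handle","lane","catch_pin","carton","spray","wheel","tape","wrench","brush","driver"):
        try:
            for r in manip.trace(t,n): print(t,round(r["score"],2),np.round(r["position"]),r["mask"].sum())
        except Exception as e: print(t,e)
s=manip.state();print(s,manip.tip_extent)
E
```

```text
side {'mtx': array([[449.9916,   0.    , 317.4525],
       [  0.    , 449.9916, 240.5105],
       [  0.    ,   0.    ,   1.    ]]), 'distortion': array([-0.0798,  0.    ,  0.    ,  0.    ,  0.    ]), 'xyz': array([-0.1896, -0.8632,  0.9333]), 'attitude': array([-0.4273,  0.8354, -0.3084,  0.1564])}
tote 0.83 [318. 338.] 1827
tote 0.71 [381. 306.] 2744
tote 0.45 [333. 215.] 775
tote_handle 0.83 [390. 395.] 8957
tote_handle 0.74 [382. 306.] 2722
tote_handle 0.63 [324. 340.] 1942
lane 0.58 [295. 252.] 4961
catch_pin 0.89 [295. 253.] 4829
catch_pin 0.24 [230. 208.] 486
carton 0.84 [335. 215.] 766
carton 0.69 [295. 248.] 4856
spray 0.76 [371. 228.] 698
spray 0.3 [380. 307.] 2787
wheel 0.65 [424. 293.] 1163
tape 0.9 [230. 206.] 441
tape 0.68 [372. 230.] 614
wrench 0.75 [452. 350.] 421
brush 0.79 [400. 254.] 345
brush 0.33 [382. 307.] 2720
driver 0.59 [292. 207.] 90
top {'mtx': array([[437.1496,   0.    , 321.3811],
       [  0.    , 437.1496, 237.8613],
       [  0.    ,   0.    ,   1.    ]]), 'distortion': array([-0.0974,  0.    ,  0.    ,  0.    ,  0.    ]), 'xyz': array([ 0.4488, -0.032
[... 338 characters left out ...]
spray 0.63 [325. 160.] 573
wheel 0.73 [427. 186.] 2370
tape 0.9 [133. 253.] 941
tape 0.51 [485. 213.] 352
tape 0.42 [273. 254.] 6767
wrench 0.96 [482. 212.] 466
brush 0.95 [360. 150.] 836
driver 0.93 [191. 185.] 289
{'time': 1.2, 'qpos': array([ 1.1404,  0.4909,  1.5589,  0.    ,  1.0917, -0.1056]), 'dq': array([-0.0001, -0.0002,  0.0005,  0.0001, -0.001 ,  0.0007]), 'tau': array([ -0.0004, -61.2448, -25.8432,   0.0693,   0.0445,  -0.    ]), 'ee_pos': array([0.1994, 0.5923, 0.2226]), 'eef_rot': array([-0.    ,  0.1617,  0.9868,  0.    ]), 'ft_force': array([ 0.7662, -0.5209, -0.1331]), 'torque': array([ 0.0385, -0.0047, -0.0166]), 'gripper_force': 0.0, 'grip_width': 0.0950655668616878} 0.008
```

View pics/top0.png

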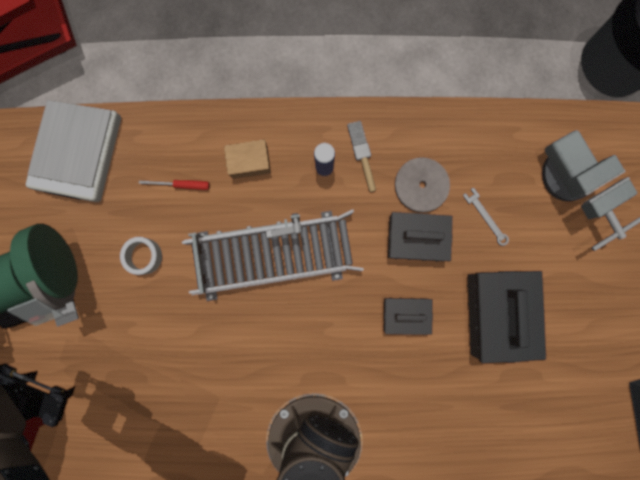

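View pics/side0.png

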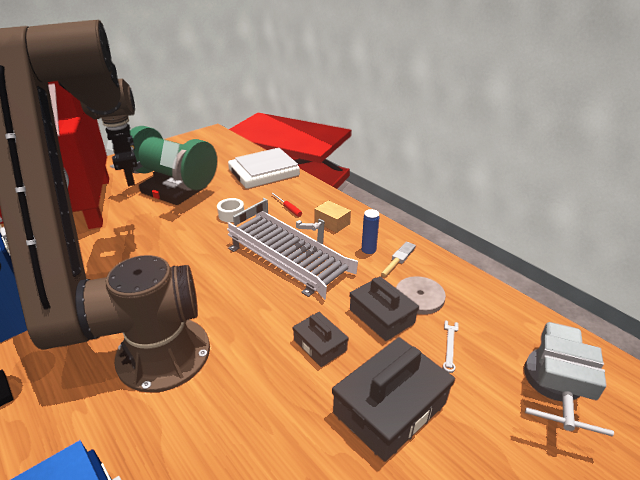

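Top view: there are three dark totes, middle-sized at (419,237), small at (409,316) and large at (507,318). The lane runs from its mouth at about (355,250) to its top at about (195,265), with the catch on the far rail near (285,230). The tote at (419,237) has the size ratio that fits 160x120. I'll confirm it in an enlarged crop.

Run:
```python
from h import *
np.set_printoptions(precision=4,suppress=True)
T=cv2.imread("pics/top0.png");S=cv2.imread("pics/side0.png")
def crop(I,x,y,w,h,s):
    c=cv2.resize(I[y:y+h,x:x+w],None,fx=s,fy=s,interpolation=cv2.INTER_CUBIC)
    for k in range(0,w,10):
        if (x+k)%20==0: cv2.putText(c,str(x+k),(k*s,8),0,.3,(0,255,255));cv2.line(c,(k*s,10),(k*s,16),(0,255,255))
    for k in range(0,h):
        if (y+k)%10==0: cv2.putText(c,str(y+k),(0,k*s+4),0,.3,(0,255,255))
    return c
a=crop(T,380,200,80,70,5);b=crop(S,340,265,80,80,5)
b=b[:350];cv2.imwrite("pics/c1.png",np.hstack([a,b]))
a=crop(T,180,205,190,100,4);b=crop(S,220,190,140,110,4)
b=cv2.copyMakeBorder(b[:,:],0,0,0,0,cv2.BORDER_CONSTANT)
cv2.imwrite("pics/c2.png",a);cv2.imwrite("pics/c3.png",b)
# rectangles of totes in top at lid heights
for n in ("top",):
  manip.grab_frame(n)
  for r in manip.trace("tote",n):
    print(r["position"],cv2.minAreaRect(cv2.findNonZero(r["mask"].astype(np.uint8))))
# fit tote box pose to both masks via convex hull
from scipy.optimize import minimize
M={}
for n,c in(("top",(419,237)),("side",(381,306))):
  manip.grab_frame(n)
  M[n]=[r["mask"] for r in manip.trace("tote",n) if np.hypot(*(np.array(r["position"])-c))<12]
  print(n,len(M[n]))
def pts(x,y,t):
  P=[]
  for (l,w,z0,z1) in((.08,.06,.052,.07),(.078,.058,0,.052)):
    P.append([[sx*l,sy*w,z] for sx in(1,-1) for sy in(1,-1) for z in(z0,z1)])
  H=[[sx*.048,sy*.009,z] for sx in(1,-1) for sy in(1,-1) for z in(.098-.028,.114)]
  Rz=R.from_euler("z",t).as_matrix()
  return [np.array(sum(P,[]))@Rz.T+[x,y,0],np.array(H)@Rz.T+[x,y,0]]
def sil(n,p,ss=4):
  m=np.zeros((480*ss,640*ss),np.uint8)
  for q in pts(*p): cv2.fillConvexPoly(m,cv2.convexHull(np.round(proj(n,q)*ss+ss/2-.5).astype(np.int32)),1)
  return m.astype(bool)
def cost(p):
  c=0
  for n in M:
    if M[n]:
      m=cv2.resize(M[n][0].astype(np.uint8),None,fx=4,fy=4,interpolation=0).astype(bool); c+=(sil(n,p)^m).sum()/16
  return c
x0=atz("top",(419,237),.07);print(x0)
for t in(-.1,.05,):
  r=minimize(cost,[x0[0],x0[1],t],method="Nelder-Mead",options=dict(initial_simplex=[[x0[0]+a,x0[1]+b,t+c] for a,b,c in((0,0,0),(.02,0,0),(0,.02,0),(0,0,.15))],maxiter=80))
  print(r.x,r.fun)
```

```text
[406.9, 315.7] ((407.5, 316.0), (36.0, 49.0), 90.0)
[505.5, 316.8] ((507.1907043457031, 316.50738525390625), (91.52167510986328, 77.716064453125), 88.63607025146484)
top 1
side 1
[ 0.5418 -0.2753  0.07  ]
[ 0.5447 -0.2804 -0.5386] 1944.25
[ 0.5467 -0.2869  0.2032] 2248.25
```

View pics/c1.png

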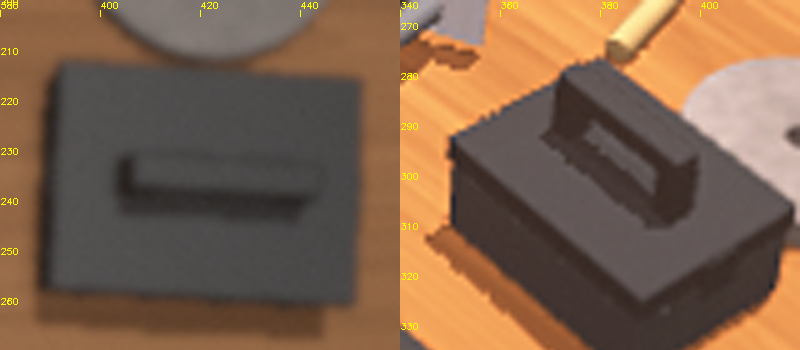

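View pics/c2.png

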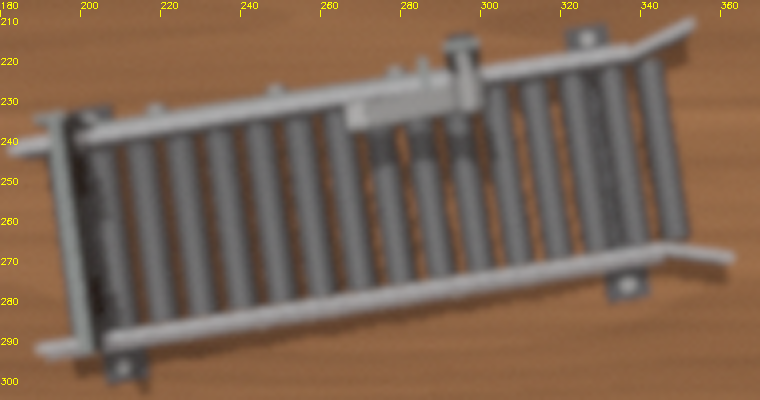

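View pics/c3.png

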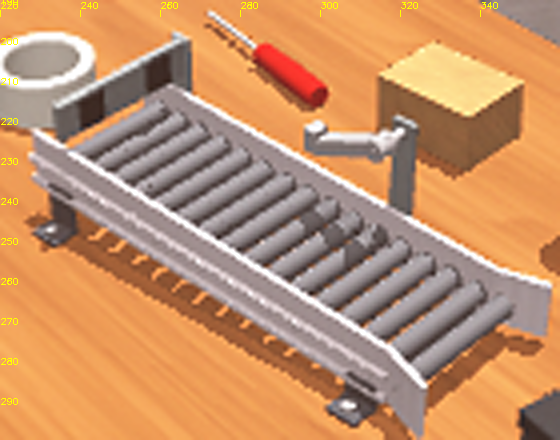

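The crops show that the tote at (419,237) top / (381,306) side matches the description: a 160x120 lid and a slim bar handle, in size between the two look-alikes. Lid corners in the top view are about (393,212), (452,215), (451,260) and (390,258). The lane rails' kinks are at (338,218) and (345,267). The catch's pin is at the post near (295,225), and its nose points to the lane's top end.

Run:
```python
from h import *
from scipy.optimize import least_squares
np.set_printoptions(precision=4,suppress=True)
t=lambda s,x0,y0,*P:[(a/s+x0-.4,b/s+y0-.4) for a,b in P]
lidT=t(5,380,200,(64,62),(361,77),(355,304),(50,290))
lidS=t(5,340,265,(52,137),(243,303),(393,207))
barT=t(5,380,200,(133,155),(325,165),(313,197),(131,188))
barS=t(5,340,265,(165,72),(200,58),(297,155),(262,170))
print("bar",tri(np.mean(barS,0),np.mean(barT,0)))
# top order: far-left(+x,+y) , far-right(+x,-y), near-right, near-left
L=[(1,1),(1,-1),(-1,-1),(-1,1)]
# tote local: long axis along world -y-ish. local (l along long, w): long axis dir d, 
def tot(p,q,hl,hw,z):
    # q=(sx,sy): world-ish x,y sign
    d=np.array([-np.sin(p[2]),np.cos(p[2])]);n=np.array([np.cos(p[2]),np.sin(p[2])])
    return np.r_[p[:2]+q[1]*hl*d+q[0]*hw*n,z]
def res(p):
    r=[]
    for q,u in zip(L,lidT): r.append(proj("top",tot(p,q,.08,.06,p[3]))[0]-u)
    for q,u in zip([(-1,1),(-1,-1),(1,-1)],lidS): r.append(proj("side",tot(p,q,.08,.06,p[3]))[0]-u)
    return np.ravel(r)
r=least_squares(res,[.54,-.27,0,.07]);print("tote x y psi ztop",r.x,r.fun)
# lane
kS=t(4,220,190,(390,348),(500,265),(425,383),(550,288))
kT=t(4,180,205,(662,248),(632,50),(735,257),(693,22))
for a,b in zip(kS,kT): print("lane pts",tri(a,b))
farT=t(4,180,205,(85,136),(630,54));nearT=t(4,180,205,(108,340),(660,250))
for nm,l in(("far",farT),("near",nearT)): print(nm,[atz("top",u,z) for u,z in zip(l,(.084,.064))])
# roller ends / stop, pin post
print("pin",tri(t(4,220,190,(385,145))[0],t(4,180,205,(466,82))[0]))
print("stop bar T", [atz("top",u,.10) for u in t(4,180,205,(60,118),(85,345))])
```

```text
bar (array([ 0.5455, -0.2826,  0.1102]), np.float64(0.004759605488493687))
tote x y psi ztop [ 0.5449 -0.2821 -0.0627  0.0669] [-0.9079 -0.8243  0.7301 -0.3571  0.5375  0.3087 -0.0558 -0.1784 -1.6231
  0.4227 -0.4832  0.2514  1.0642 -0.068 ]
lane pts (array([ 0.4685, -0.0849,  0.0641]), np.float64(0.0025442015536483757))
lane pts (array([ 0.5966, -0.0671,  0.0667]), np.float64(0.003216747482982243))
lane pts (array([ 0.4623, -0.1316,  0.0646]), np.float64(0.0022690071142064095))
lane pts (array([ 0.6149, -0.1066,  0.0582]), np.float64(0.0008901880661531844))
far [array([0.541 , 0.2848, 0.084 ]), array([ 0.5931, -0.0648,  0.064 ])]
near [array([0.411 , 0.2683, 0.084 ]), array([ 0.4663, -0.0828,  0.064 ])]
pin (array([0.5676, 0.0361, 0.1403]), np.float64(0.0011526612457486833))
stop bar T [array([0.5512, 0.2964, 0.1   ]), array([0.4085, 0.2786, 0.1   ])]
```

Pose estimates:
- **Tote:** handle at about (0.545, -0.282), long axis at psi = -3.6°.
- **Lane:** mouth at about (0.531, -0.075), psi = +8.6°.

Now the first move.

Call:
{"name": "drive_tool", "arguments": {"commands": [[-6,-4,-4,0,0,10,0.5],[-12,-8,-4,0,0,20,0.5],[-18,-12,-4,0,0,30,0.5],[-24,-16,-4,0,0,38,0.5],[-30,-20,-4,0,0,38,0.5],[-36,-24,-4,0,0,38,0.5],[-41,-27.6,-4,0,0,38,0.5],[-41,-27.6,-4,0,0,38,0.5]]}}

```text
time: 2.5
ee_pos: [0.4994, 0.2001, 0.2629]
eef_rot: [0.0, 0.474, 0.88, 0.0]
ft_force: [0.7, 1.2, 0.5]
grip_width: 0.0478
gripper_force: 0.0
```

```bash
cat > to.py <<'E'
import sys
from h import *
np.set_printoptions(precision=3,suppress=True)
# usage: to.py x y z psi_deg  (tool y axis at psi in world) -> shift cm, turn deg
x,y,z,psi=map(float,sys.argv[1:5]); s=manip.state()
Q=R.from_quat(s["eef_rot"],scalar_first=True); M=Q.as_matrix()
yy=np.array([np.cos(np.radians(psi)),np.sin(np.radians(psi)),0]);
if yy@M[:,1]<0: yy=-yy
zz=np.array([0,0,-1.]); G=np.c_[np.cross(yy,zz),yy,zz]
print("t",s["time"],"ee",s["ee_pos"],"q",s["qpos"],"F",s["ft_force"],"shift",M.T@(np.array([x,y,z])-s["ee_pos"])*100,"turn",np.degrees(R.from_matrix(M.T@G).as_rotvec()))
E
python3 to.py .545 -.2825 .20 -3.6
```

```text
t 2.5 ee [0.499 0.2   0.263] q [ 0.258  0.326  1.719  0.     1.096 -0.325] F [0.686 1.244 0.525] shift [-42.804 -22.759   6.277] turn [ 0.035 -0.008 36.988]
```

Call:
{"name": "drive_tool", "arguments": {"commands": [[-5.4,-2.8,0,0,0,10,0.5],[-10.7,-5.7,0,0,0,20,0.5],[-16,-8.5,0,0,0,30,0.5],[-21.4,-11.4,0,0,0,37,0.5],[-26.7,-14.2,0,0,0,37,0.5],[-32,-17,0,0,0,37,0.5],[-37.4,-19.9,2,0,0,37,0.5],[-42.8,-22.8,5,0,0,37,0.5],[-42.8,-22.8,10,0,0,37,0.5],[-42.8,-22.8,11,0,0,37,0.5]]}}

```text
time: 3.75
ee_pos: [0.5422, -0.2808, 0.1497]
eef_rot: [-0.003, 0.729, 0.684, -0.001]
ft_force: [0.5, -0.6, -0.1]
grip_width: 0.0475
gripper_force: 0.0
```

```bash
python3 to.py .545 -.2825 .095 -3.6
python3 - <<'E'
from h import *
a=snap("top");b=snap("side")
c=cv2.resize(a[180:290,360:480],None,fx=3.3,fy=3.3,interpolation=2);d=cv2.resize(b[210:340,330:450],(396,429),interpolation=2)
c=cv2.copyMakeBorder(c,0,429-c.shape[0],0,0,0)
cv2.imwrite("pics/g.png",np.hstack([c,d])[:,:,::-1])
E
```

```text
t 3.75 ee [ 0.542 -0.281  0.15 ] q [-0.586  0.551  1.669  0.     0.926 -0.522] F [ 0.5   -0.585 -0.118] shift [-0.164  0.311  5.466] turn [-0.272 -0.164 -0.086]
```

View pics/g.png

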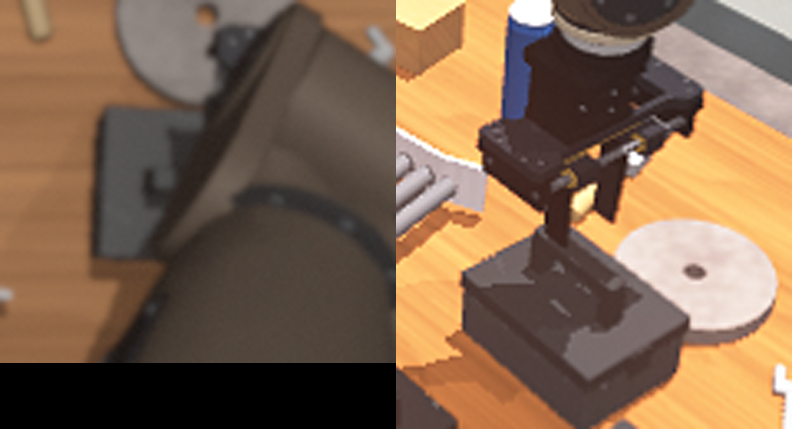

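The side view shows the open fingers straddling the bar of the middle tote. I'll descend and grip.

Call:
{"name": "drive_tool", "arguments": {"commands": [[-0.1,0.2,3,0,0,0,0.5],[-0.1,0.2,5.4,0,0,0,0.5],[-0.1,0.2,5.4,0,0,0,0.5],[-0.1,0.2,5.4,0,0,0,0.1],[-0.1,0.2,5.4,0,0,0,0.1],[-0.1,0.2,5.4,0,0,0,0.1],[-0.1,0.2,5.4,0,0,0,0.1],[-0.1,0.2,5.4,0,0,0,0.1]], "squeeze": 25}}

```text
time: 4.85
ee_pos: [0.5454, -0.282, 0.0991]
eef_rot: [-0.0, 0.729, 0.684, 0.0]
ft_force: [-3.5, 1.1, 6.3]
grip_width: 0.0179
gripper_force: 25.0
```

```bash
python3 to.py .545 -.2825 .16 8.6
```

```text
t 4.85 ee [ 0.545 -0.282  0.099] q [-0.585  0.617  1.705  0.     0.819 -0.522] F [-3.546  1.099  6.263] shift [-0.051 -0.036 -6.086] turn [ -0.002  -0.003 -12.214]
```

Call:
{"name": "drive_tool", "arguments": {"commands": [[0,0,-2,0,0,0,0.1],[0,0,-4,0,0,0,0.1],[0,0,-6,0,0,-6,0.1],[0,0,-9,0,0,-12.2,0.1],[0,0,-10,0,0,-12.2,0.1],[0,0,-10,0,0,-12.2,0.1],[0,0,-10,0,0,-12.2,0.1],[0,0,-10,0,0,-12.2,0.1]]}}

```text
time: 5.85
ee_pos: [0.5453, -0.2818, 0.1975]
eef_rot: [-0.001, 0.652, 0.758, -0.0]
ft_force: [0.2, 0.3, -6.0]
grip_width: 0.0179
gripper_force: 25.0
```

```bash
python3 to.py .532 -.082 .199 8.6
```

```text
t 5.85 ee [ 0.545 -0.282  0.198] q [-0.585  0.501  1.616  0.     1.027 -0.734] F [ 0.229  0.26  -5.965] shift [19.958  1.659 -0.127] turn [-0.07  -0.071 -0.049]
```

Call:
{"name": "drive_tool", "arguments": {"commands": [[4,0.4,0,0,0,0,0.1],[8,0.7,0,0,0,0,0.1],[12,1,0,0,1,0,0.1],[16,1.4,0,0,2,0,0.1],[18.5,1.6,0,0,3,0,0.1],[20,1.7,0,0,3,0,0.1],[20,1.7,0,0,3,0,0.1],[20,1.7,0,0,3,0,0.1],[20,1.7,0,0,3,0,0.1]]}}

```text
time: 6.98
ee_pos: [0.5326, -0.0825, 0.1986]
eef_rot: [-0.02, 0.652, 0.758, 0.017]
ft_force: [-0.3, 0.0, -5.7]
grip_width: 0.0176
gripper_force: 25.0
```

```bash
python3 to.py .532 -.082 .199 8.6
python3 - <<'E'
from h import *
a=snap("top");b=snap("side")
def cr(I,x,y,w,h,s): return cv2.resize(I[y:y+h,x:x+w],None,fx=s,fy=s,interpolation=2)
c=cr(a,260,200,140,90,2.8);d=cr(b,270,200,140,90,2.8)
cv2.imwrite("pics/m.png",np.hstack([c,d])[:,:,::-1])
E
```

```text
t 6.975 ee [ 0.533 -0.083  0.199] q [-0.3    0.403  1.789  0.057  0.972 -0.481] F [-0.259  0.027 -5.668] shift [ 0.064 -0.051 -0.041] turn [ 0.008 -2.991 -0.063]
```

View pics/m.png

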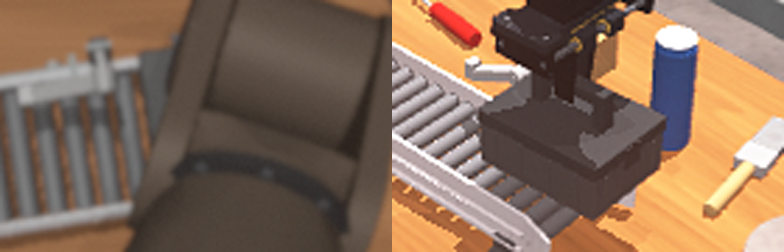

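The side view shows the tote hovering between the flared rails, with the catch clear ahead of it and the spray can clear. I'll lower it in stages.

Call:
{"name": "drive_tool", "arguments": {"commands": [[-0.1,0,1.5,0,0,0,0.1],[-0.2,0,3,0,0,0,0.1],[-0.2,0,4,0,0,0,0.1],[-0.2,0,4.5,0,0,0,0.1],[-0.25,0,4.8,0,0,0,0.1],[-0.25,0,4.9,0,0,0,0.1],[-0.25,0,5.0,0,0,0,0.1],[-0.25,0,5.0,0,0,0,0.1]]}}

```text
time: 8.07
ee_pos: [0.5326, -0.0816, 0.1488]
eef_rot: [-0.02, 0.652, 0.758, 0.017]
ft_force: [0.5, 0.6, -5.0]
grip_width: 0.0174
gripper_force: 25.0
```

Call:
{"name": "drive_tool", "arguments": {"commands": [[0,0,0.1,0,0,0,0.1],[0,0,0.15,0,0,0,0.1],[0,0,0.2,0,0,0,0.1],[0,0,0.2,0,0,0,0.1]]}}

```text
time: 8.57
ee_pos: [0.5326, -0.0815, 0.1467]
eef_rot: [-0.02, 0.652, 0.758, 0.017]
ft_force: [0.4, 0.0, -1.6]
grip_width: 0.0181
gripper_force: 25.0
```

Call:
{"name": "drive_tool", "arguments": {"commands": [[0.3,0,0.05,0,0,0,0.1],[0.7,0,0.05,0,0,0,0.1],[1.2,0,0.05,0,0,0,0.1],[1.7,0,0.05,0,0,0,0.1],[2.0,0,0.05,0,0,0,0.1],[2.0,0,0.05,0,0,0,0.1]], "squeeze": 10}}

```text
time: 9.32
ee_pos: [0.5293, -0.0615, 0.1471]
eef_rot: [-0.02, 0.652, 0.758, 0.017]
ft_force: [-0.1, -0.3, -4.5]
grip_width: 0.0177
gripper_force: 10.0
```

Call:
{"name": "drive_tool", "arguments": {"commands": [[0.4,0,0,0,0,0,0.1],[0.9,0,0,0,0,0,0.1],[1.4,0,0,0,0,0,0.1],[2.0,0,0,0,0,0,0.1],[2.0,0,0,0,0,0,0.1]]}}

```text
time: 9.95
ee_pos: [0.5264, -0.0415, 0.1482]
eef_rot: [-0.02, 0.652, 0.758, 0.017]
ft_force: [-0.3, 0.4, -5.6]
grip_width: 0.0178
gripper_force: 10.0
```

Call:
{"name": "drive_tool", "arguments": {"commands": [[0,0,0.1,0,0,0,0.1],[0,0,0.2,0,0,0,0.1],[0.4,0,0.2,0,0,0,0.1],[0.9,0,0.2,0,0,0,0.1],[1.4,0,0.2,0,0,0,0.1],[2.0,0,0.2,0,0,0,0.1],[2.0,0,0.2,0,0,0,0.1]]}}

```text
time: 10.82
ee_pos: [0.5237, -0.0222, 0.1483]
eef_rot: [-0.019, 0.652, 0.758, 0.017]
ft_force: [-3.8, -0.3, 8.7]
grip_width: 0.0177
gripper_force: 10.0
```

Run:
```python
from h import *
a=snap("top");b=snap("side")
def cr(I,x,y,w,h,s): return cv2.resize(I[y:y+h,x:x+w],None,fx=s,fy=s,interpolation=2)
cv2.imwrite("pics/n.png",np.hstack([cr(a,190,190,180,125,2.2),cr(b,230,190,180,125,2.2)])[:,:,::-1])
```

```text
(no output)
```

View pics/n.png

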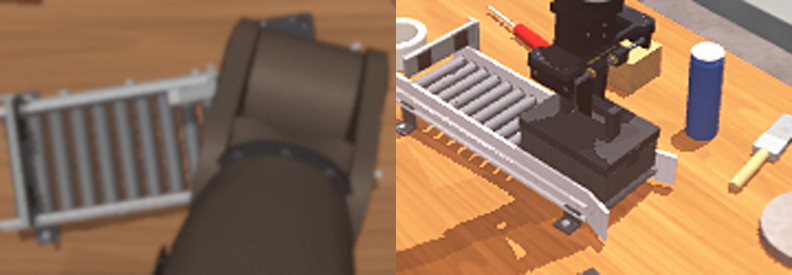

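The tote is seated between the rails ahead of the mouth. It presses down a little too much and rubs the far rail, so I'll ease up and shift slightly nearer.

Call:
{"name": "drive_tool", "arguments": {"commands": [[0,-0.1,-0.15,0,0,0,0.1],[0,-0.15,-0.15,0,0,0,0.1],[0,-0.15,-0.15,0,0,0,0.1]]}}

```text
time: 11.3
ee_pos: [0.5219, -0.0225, 0.1485]
eef_rot: [-0.02, 0.652, 0.758, 0.017]
ft_force: [-0.5, -0.7, -4.1]
grip_width: 0.018
gripper_force: 10.0
```

Call:
{"name": "drive_tool", "arguments": {"commands": [[0.4,0,0.03,0,0,0,0.1],[0.9,0,0.03,0,0,0,0.1],[1.4,0,0.03,0,0,0,0.1],[2.0,0,0.03,0,0,0,0.1],[2.5,0,0.03,0,0,0,0.1],[3.0,0,0.03,0,0,0,0.1],[3.0,0,0.03,0,0,0,0.1]]}}

```text
time: 12.18
ee_pos: [0.5174, 0.0077, 0.15]
eef_rot: [-0.02, 0.652, 0.758, 0.017]
ft_force: [-1.1, -0.7, -2.3]
grip_width: 0.0179
gripper_force: 10.0
```

Call:
{"name": "drive_tool", "arguments": {"commands": [[0.4,0,0,0,0,0,0.1],[0.9,0,0,0,0,0,0.1],[1.4,0,0,0,0,0,0.1],[2.0,0,0,0,0,0,0.1],[2.0,0,0,0,0,0,0.1]]}}

```text
time: 12.8
ee_pos: [0.5145, 0.0275, 0.151]
eef_rot: [-0.02, 0.652, 0.758, 0.017]
ft_force: [-2.0, 0.2, -2.4]
grip_width: 0.0181
gripper_force: 10.0
```

Call:
{"name": "drive_tool", "arguments": {"commands": [[0.5,-0.1,0,0,0,0,0.1],[1.0,-0.1,0,0,0,0,0.1],[1.6,-0.1,0,0,0,0,0.1],[2.2,-0.1,0,0,0,0,0.1],[2.8,-0.1,0,0,0,0,0.1],[3.4,-0.1,0,0,0,0,0.1],[4.0,-0.1,0,0,0,0,0.1],[4.0,-0.1,0,0,0,0,0.1]]}}

```text
time: 13.8
ee_pos: [0.5074, 0.0668, 0.1531]
eef_rot: [-0.02, 0.652, 0.758, 0.017]
ft_force: [0.2, 0.4, -4.5]
grip_width: 0.0179
gripper_force: 10.0
```

Call:
{"name": "drive_tool", "arguments": {"commands": [[0.5,0,0,0,0,0,0.1],[1.0,0,0,0,0,0,0.1],[1.6,0,0,0,0,0,0.1],[2.2,0,0,0,0,0,0.1],[2.8,0,0,0,0,0,0.1],[3.4,0,0,0,0,0,0.1],[4.0,0,0,0,0,0,0.1],[4.0,0,0,0,0,0,0.1]]}}

```text
time: 14.8
ee_pos: [0.5015, 0.1063, 0.1552]
eef_rot: [-0.02, 0.652, 0.758, 0.017]
ft_force: [-1.3, 0.4, -2.4]
grip_width: 0.0179
gripper_force: 10.0
```

Run:
```python
from h import *
b=snap("side")
cv2.imwrite("pics/p.png",cv2.resize(b[180:300,220:380],None,fx=4,fy=4,interpolation=2)[:,:,::-1])
```

```text
(no output)
```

View pics/p.png

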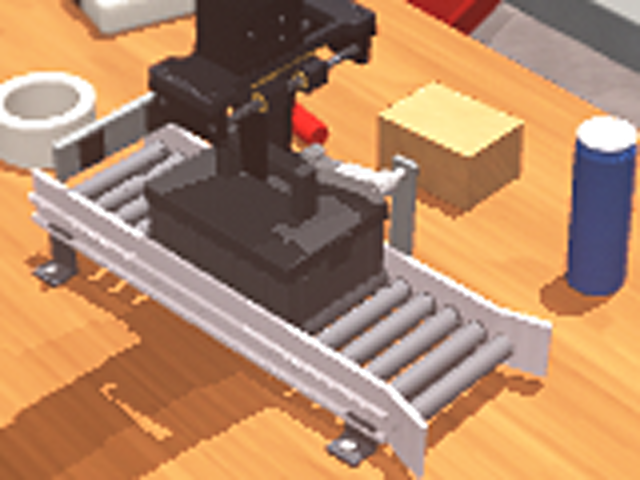

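The side view shows the tote halfway up, with the catch lifted and resting on its lid. Continuing up.

Call:
{"name": "drive_tool", "arguments": {"commands": [[0.5,-0.05,0,0,0,0,0.1],[1.0,-0.05,0,0,0,0,0.1],[1.6,-0.05,0,0,0,0,0.1],[2.2,-0.05,0,0,0,0,0.1],[2.8,-0.05,0,0,0,0,0.1],[3.4,-0.05,0,0,0,0,0.1],[4.0,-0.05,0,0,0,0,0.1],[4.0,-0.05,0,0,0,0,0.1]]}}

```text
time: 15.85
ee_pos: [0.495, 0.1457, 0.1573]
eef_rot: [-0.02, 0.652, 0.758, 0.017]
ft_force: [0.4, 1.0, -4.0]
grip_width: 0.0177
gripper_force: 10.0
```

Call:
{"name": "drive_tool", "arguments": {"commands": [[0.4,-0.05,0,0,0,0,0.1],[0.8,-0.05,0,0,0,0,0.1],[1.2,-0.05,0,0,0,0,0.1],[1.6,-0.05,0,0,0,0,0.1],[2.0,-0.05,0,0,0,0,0.1],[2.4,-0.05,0,0,0,0,0.1],[2.4,-0.05,0,0,0,0,0.1]]}}

```text
time: 16.73
ee_pos: [0.491, 0.1692, 0.1586]
eef_rot: [-0.02, 0.652, 0.758, 0.017]
ft_force: [-0.3, 0.7, -4.3]
grip_width: 0.0182
gripper_force: 10.0
```

Call:
{"name": "drive_tool", "arguments": {"commands": [[0.2,0,0,0,0,0,0.1],[0.4,0,0,0,0,0,0.1],[0.4,0,0,0,0,0,0.1]]}}

```text
time: 17.1
ee_pos: [0.4904, 0.1729, 0.1588]
eef_rot: [-0.02, 0.652, 0.758, 0.017]
ft_force: [-0.8, 0.6, -3.9]
grip_width: 0.0178
gripper_force: 10.0
```

Call:
{"name": "drive_tool", "arguments": {"commands": [[0.15,0,0,0,0,0,0.1],[0.3,0,0,0,0,0,0.1],[0.45,0,0,0,0,0,0.1],[0.6,0,0,0,0,0,0.1],[0.6,0,0,0,0,0,0.1]]}}

```text
time: 17.73
ee_pos: [0.4895, 0.1789, 0.1591]
eef_rot: [-0.02, 0.652, 0.758, 0.017]
ft_force: [-1.3, 0.7, -3.6]
grip_width: 0.0179
gripper_force: 10.0
```

Call:
{"name": "drive_tool", "arguments": {"commands": [[0.1,0,0,0,0,0,0.1],[0.2,0,0,0,0,0,0.1],[0.2,0,0,0,0,0,0.1]]}}

```text
time: 18.1
ee_pos: [0.4892, 0.1808, 0.1592]
eef_rot: [-0.02, 0.652, 0.758, 0.017]
ft_force: [-1.4, 0.1, -4.2]
grip_width: 0.0178
gripper_force: 10.0
```

Call:
{"name": "drive_tool", "arguments": {"commands": [[0.1,0,0,0,0,0,0.1],[0.2,0,0,0,0,0,0.1],[0.2,0,0,0,0,0,0.1]]}}

```text
time: 18.48
ee_pos: [0.489, 0.1828, 0.1593]
eef_rot: [-0.02, 0.652, 0.758, 0.017]
ft_force: [-2.4, -0.9, -2.8]
grip_width: 0.0176
gripper_force: 10.0
```

Call:
{"name": "drive_tool", "arguments": {"commands": [[0.1,0,0,0,0,0,0.1],[0.2,0,0,0,0,0,0.1],[0.2,0,0,0,0,0,0.1]]}}

```text
time: 18.85
ee_pos: [0.4887, 0.1848, 0.1594]
eef_rot: [-0.02, 0.652, 0.758, 0.017]
ft_force: [-1.8, 0.3, -3.1]
grip_width: 0.018
gripper_force: 10.0
```

Call:
{"name": "drive_tool", "arguments": {"commands": [[0.1,-0.05,0,0,0,0,0.1],[0.2,-0.05,0,0,0,0,0.1],[0.2,-0.05,0,0,0,0,0.1]]}}

```text
time: 19.23
ee_pos: [0.488, 0.1866, 0.1595]
eef_rot: [-0.02, 0.652, 0.758, 0.017]
ft_force: [0.1, -0.2, -6.3]
grip_width: 0.0178
gripper_force: 10.0
```

Call:
{"name": "drive_tool", "arguments": {"commands": [[0.1,0,0,0,0,0,0.1],[0.1,0,0,0,0,0,0.1]]}}

```text
time: 19.48
ee_pos: [0.4878, 0.1876, 0.1595]
eef_rot: [-0.02, 0.652, 0.758, 0.017]
ft_force: [-0.5, 0.8, -4.3]
grip_width: 0.0181
gripper_force: 10.0
```

Run:
```python
from h import *
b=snap("side")
cv2.imwrite("pics/q.png",cv2.resize(b[180:300,220:380],None,fx=4,fy=4,interpolation=2)[:,:,::-1])
```

```text
(no output)
```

View pics/q.png

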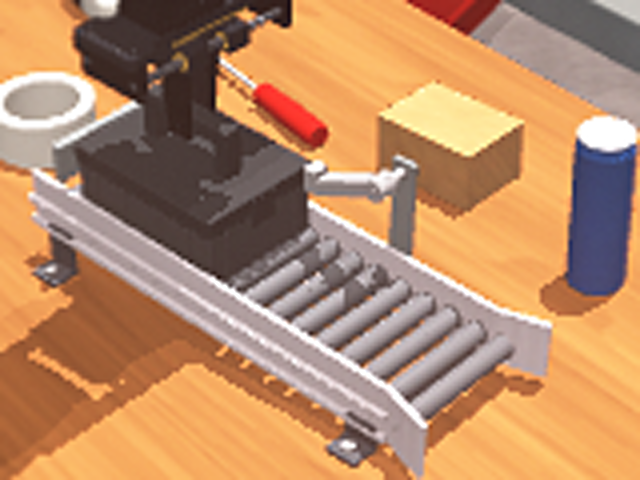

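The catch nose is now at about (298,223) in the side view, the same as in the starting picture, so it looks dropped behind the tote's rear. I'll check this numerically against the first picture and the earlier lifted one.

Run:
```python
from h import *
A=cv2.imread("pics/side0.png").astype(float)
b=snap("side")[:,:,::-1].astype(float)
p=cv2.imread("pics/p.png");p=cv2.resize(p,(160,120),interpolation=cv2.INTER_AREA).astype(float)
s=(slice(215,232),slice(298,318))
sp=(slice(35,52),slice(78,98))
print("now vs start",abs(A[s]-b[s]).mean(),"lifted vs start",abs(A[s]-p[sp]).mean())
br=lambda I:(I.min(2)>140).astype(int)
for I,ss in((A,s),(p,sp),(b,s)):
    print("\n".join("".join(".#"[v] for v in r) for r in br(I[ss])),"\n")
```

```text
now vs start 12.022549019607844 lifted vs start 41.904901960784315
....................
....................
....................
....................
....................
###.................
###.................
###...............#.
#..############.####
..##################
.###################
................####
...............#.##.
....................
....................
#...................
##.................. 

....................
##..................
###.................
##..................
...#................
..######............
.###########........
.....##########...#.
.......#############
..........##########
.............#######
................####
...............#.##.
....................
....................
....................
.................... 

....................
....................
....................
....................
....................
###.................
####................
###..............##.
#..#################
..##################
.###################
................####
...............#.##.
....................
..................#.
#...................
##..................
```

The catch is back in its starting place, so it is fully down behind the tote. Now the gentle tug.

Call:
{"name": "drive_tool", "arguments": {"commands": [[-0.1,0,0,0,0,0,0.1],[-0.2,0,0,0,0,0,0.1],[-0.3,0,0,0,0,0,0.1],[-0.4,0,0,0,0,0,0.1],[-0.4,0,0,0,0,0,0.1]]}}

```text
time: 20.2
ee_pos: [0.4884, 0.1835, 0.1594]
eef_rot: [-0.02, 0.652, 0.758, 0.017]
ft_force: [-0.0, 0.2, -5.8]
grip_width: 0.0179
gripper_force: 10.0
```

Call:
{"name": "drive_tool", "arguments": {"commands": [[-0.05,0,0,0,0,0,0.1],[-0.1,0,0,0,0,0,0.1],[-0.1,0,0,0,0,0,0.1]]}}

```text
time: 20.58
ee_pos: [0.4885, 0.1826, 0.1593]
eef_rot: [-0.02, 0.652, 0.758, 0.017]
ft_force: [-0.0, -0.3, -5.8]
grip_width: 0.0181
gripper_force: 10.0
```

Call:
{"name": "drive_tool", "arguments": {"commands": [[-0.05,0,0,0,0,0,0.1],[-0.1,0,0,0,0,0,0.1],[-0.1,0,0,0,0,0,0.1]]}}

```text
time: 20.95
ee_pos: [0.4887, 0.1816, 0.1593]
eef_rot: [-0.02, 0.652, 0.758, 0.017]
ft_force: [-0.0, -0.4, -4.8]
grip_width: 0.0177
gripper_force: 10.0
```

Call:
{"name": "drive_tool", "arguments": {"commands": [[-0.05,0,0.02,0,0,0,0.1],[-0.1,0,0.02,0,0,0,0.1],[-0.1,0,0.02,0,0,0,0.1]]}}

```text
time: 21.32
ee_pos: [0.4888, 0.1806, 0.1592]
eef_rot: [-0.02, 0.652, 0.758, 0.017]
ft_force: [-1.6, -1.3, -1.2]
grip_width: 0.0174
gripper_force: 10.0
```

Call:
{"name": "drive_tool", "arguments": {"commands": [[-0.05,0,0,0,0,0,0.1],[-0.1,0,0,0,0,0,0.1],[-0.1,0,0,0,0,0,0.1]]}}

```text
time: 21.7
ee_pos: [0.489, 0.1798, 0.1591]
eef_rot: [-0.02, 0.652, 0.758, 0.017]
ft_force: [-2.2, 1.3, 2.4]
grip_width: 0.0178
gripper_force: 10.0
```

Call:
{"name": "drive_tool", "arguments": {"commands": [[-0.05,0,-0.02,0,0,0,0.1],[-0.05,0,-0.02,0,0,0,0.1]]}}

```text
time: 21.95
ee_pos: [0.4889, 0.1796, 0.1591]
eef_rot: [-0.02, 0.652, 0.758, 0.017]
ft_force: [-3.5, 5.3, 0.4]
grip_width: 0.0178
gripper_force: 10.0
```

Call:
{"name": "drive_tool", "arguments": {"commands": [[-0.05,0,0,0,0,0,0.1],[-0.05,0,0,0,0,0,0.1]]}}

```text
time: 22.2
ee_pos: [0.4887, 0.1794, 0.1591]
eef_rot: [-0.02, 0.652, 0.758, 0.017]
ft_force: [-3.9, 6.8, 1.0]
grip_width: 0.018
gripper_force: 10.0
```

The catch holds against a pull of about 7 N. I'll hold briefly, ease off and release.

Call:
{"name": "drive_tool", "arguments": {"commands": [[-0.03,0,0,0,0,0,0.1],[-0.03,0,0,0,0,0,0.1],[-0.03,0,0,0,0,0,0.1]]}}

```text
time: 22.58
ee_pos: [0.4887, 0.1793, 0.1591]
eef_rot: [-0.021, 0.652, 0.758, 0.017]
ft_force: [-3.8, 9.5, 1.9]
grip_width: 0.0178
gripper_force: 10.0
```

Call:
{"name": "drive_tool", "arguments": {"commands": [[0.08,-0.03,0,0,0,0,0.1],[0.12,-0.03,0,0,0,0,0.1],[0.12,-0.03,0,0,0,0,0.1]]}}

```text
time: 22.95
ee_pos: [0.4887, 0.1795, 0.1591]
eef_rot: [-0.02, 0.652, 0.758, 0.017]
ft_force: [-1.4, 1.6, -0.6]
grip_width: 0.0176
gripper_force: 10.0
```

Call:
{"name": "drive_tool", "arguments": {"commands": [[0,0,0,0,0,0,0.2],[0,0,0,0,0,0,0.3],[0,0,0,0,0,0,0.4],[0,0,0,0,0,0,0.5],[0,0,0,0,0,0,0.5],[0,0,0,0,0,0,0.5]]}}

```text
time: 23.7
ee_pos: [0.4887, 0.1795, 0.1591]
eef_rot: [-0.02, 0.652, 0.758, 0.017]
ft_force: [-1.0, -0.8, 0.3]
grip_width: 0.0475
gripper_force: 0.0
```

Call:
{"name": "drive_tool", "arguments": {"commands": [[0.05,0,-1,0,0,0,0.5],[0.1,0,-2,0,0,0,0.5],[0.2,0,-4,0,0,0,0.5],[0.3,0,-7,0,0,0,0.5],[0.5,0,-10,0,0,0,0.5],[0.5,0,-12,0,0,0,0.5],[0.5,0,-12,0,0,0,0.5],[0.5,0,-12,0,0,0,0.5],[0.5,0,-12,0,0,0,0.5]]}}

```text
time: 24.82
ee_pos: [0.4886, 0.1782, 0.2784]
eef_rot: [-0.02, 0.652, 0.758, 0.017]
ft_force: [0.3, 0.1, 1.1]
grip_width: 0.0476
gripper_force: 0.0
```

Run:
```python
from h import *
A=cv2.imread("pics/side0.png").astype(float)
b=snap("side","end.png")[:,:,::-1].astype(float)
br=lambda I:(I.min(2)>140).astype(int)
print("\n".join("".join(".#"[v] for v in r) for r in br(b[215:232,290:318])))
# predicted tote lid at lane x 0.073 (side) vs dark pixels: overlap score over lane x
l0=np.array([.502,.113]);ps=.150;d=np.array([-np.sin(ps),np.cos(ps)]);n=np.array([np.cos(ps),np.sin(ps)])
dark=b.max(2)<100
for x in(.03,.05,.06,.07,.08,.09,.1):
    c=l0+d*x
    P=np.array([[*(c+a*.08*d+e*.06*n),.056+.052*(x+a*.08)+z] for a in(1,-1) for e in(1,-1) for z in(.03,.07)])
    m=np.zeros(dark.shape,np.uint8);cv2.fillConvexPoly(m,cv2.convexHull(np.round(proj("side",P)).astype(np.int32)),1)
    print(x,dark[m>0].mean())
```

```text
............................
............................
............................
............................
............................
........###.................
......######................
......#####...............#.
........#..#################
..........##################
.........###################
........................####
.......................#.##.
............................
..........................#.
............................
.........#..................
0.03 0.6452702702702703
0.05 0.6884393063583815
0.06 0.6866977829638273
0.07 0.6789044289044289
0.08 0.6543062200956937
0.09 0.6212303980699638
0.1 0.5687203791469194
```

```bash
python3 -c "
from bench import manip
print(manip.job_done())"
```

```text
the job is handed in; nothing more can be done
None
```

I loaded the middle-sized tote into the lane and handed the job in after about 25 s of the 72 s. The catch dropped behind the tote and held a tug of up to about 9.5 N, and the tote was then let go. `job_done()` returned no verdict.

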